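# Fit matching trim rings and rim cylinders to two sample doors

## Task

Fit the two sample door pieces: the chrome ring and chrome lock cylinder belong on the blue one, the brass ring and brass lock cylinder on the oak one. On each, lay the trim ring flat (bevel up, as it lies) over the hole, then set its cylinder down through the ring into the hole until the head sits fully home on the ring. Leave the black ring and the black cylinder standing where they are; they belong to another job.

Things in the scene. Friction and masses are not known exactly. Their poses are not given: they have to be found in the camera images.
- blue_door_piece_hole (a point): centre of the mouth of the hole in the upper face of the dark blue painted door piece: a fixed block 80 x 110 mm, 44 mm high, lying flat on the bench, with a round hole 33 mm across right through its middle. The point lies in the plane of the upper face, on the hole's axis; z up, x across the 80 mm side. Two narrow grooves run along its face; its sawn sides show bare wood; a small latch plate is let into the far side.
- oak_door_piece_hole (a point): centre of the mouth of the hole in the upper face of the plain brown oak door piece: a fixed block 80 x 110 mm, 44 mm high, lying flat on the bench, with a round hole 33 mm across right through its middle. The point lies in the plane of the upper face, on the hole's axis; z up, x across the 80 mm side. Two narrow grooves run along its face; a small latch plate is let into the far side.
- chrome_ring_mid (a point): centre, half-way up, of the loose bright silver chrome trim ring: 46 mm outside, 30 mm inside, 8 mm high, bevelled on its upper outer edge (the side is upright up to 4.5 mm), lying flat on the bench at the start; z is its axis. About 50 g.
- chrome_cylinder_mid (a point): centre, half-way up, of the loose bright silver chrome lock cylinder: 40 mm high, standing upright at the start, z along its axis. Its upper 9 mm are a round head 36 mm across with the keyway on top; the 31 mm below are a round body 26 mm across (20 mm below and 20 mm above this point in all), its foot tapered over the last 3 mm. The head is wider than the rings' bore, the body 4 mm narrower. About 120 g.
- brass_ring_mid (a point): centre, half-way up, of the loose golden brass trim ring: 46 mm outside, 30 mm inside, 8 mm high, bevelled on its upper outer edge (the side is upright up to 4.5 mm), lying flat on the bench at the start; z is its axis. About 50 g.
- brass_cylinder_mid (a point): centre, half-way up, of the loose golden brass lock cylinder: 40 mm high, standing upright at the start, z along its axis. Its upper 9 mm are a round head 36 mm across with the keyway on top; the 31 mm below are a round body 26 mm across (20 mm below and 20 mm above this point in all), its foot tapered over the last 3 mm. The head is wider than the rings' bore, the body 4 mm narrower. About 120 g.
- black_ring_mid (a point): centre, half-way up, of the loose black trim ring: 46 mm outside, 30 mm inside, 8 mm high, bevelled on its upper outer edge (the side is upright up to 4.5 mm), lying flat on the bench at the start; z is its axis. About 50 g.
- black_cylinder_mid (a point): centre, half-way up, of the loose black lock cylinder: 40 mm high, standing upright at the start, z along its axis. Its upper 9 mm are a round head 36 mm across with the keyway on top; the 31 mm below are a round body 26 mm across (20 mm below and 20 mm above this point in all), its foot tapered over the last 3 mm. The head is wider than the rings' bore, the body 4 mm narrower. About 120 g.

How it is judged:
By the outcome, as a careful person would: the job done as asked, in the order asked, and still so for the second after the job is handed in, with the robot touching nothing.
It also fails if it takes over 109 s, if anything falls off the work surface, if the arm or the gripper's body presses on something with over 40 N, if the wrist force passes 120 N, or if a joint passes its speed limit or range.

## Robot

A 6-joint arm with a two-finger parallel gripper is mounted at the origin on a cart in front of the work surface, level with it; the furniture and walls round the work are solid. World frame = base frame: x ahead of the robot, y to its left, z up, the work surface at z = 0. Lengths are in m, angles in rad, forces in N, time in s.
With the tool pointing down it reaches from about 0.25 to 0.775 m from the base axis. Payload 4 kg.
Tool frame: the origin (TCP) lies at the very end of the fingers, on their centre line; the grasp point (between the pads) lies hold_point_z behind it (hold_point_z is the distance from the TCP to the grasp point, in m); z points along the fingers, y is the direction in which the jaws open and shut (so a half turn about z gives the same grasp; the last joint's range is limited). The gripper opens to 94 mm and grips with 3 to 60 N. Pads are 16 mm wide; open, the fingers measure 119 mm over their backs; the gripper's body (75 mm by 177 mm) begins 78 mm behind the grasp point.
Start: joints at [1.129, 0.087, 1.371, -0, 1.684, -0.103], TCP at [0.183, 0.519, 0.206] pointing down, gripper open.
Joint ranges: [-3.1, 3.1], [-0.76, 2.03], [0.27, 2.55], [-1.08, 4.22], [0.17, 2.65], [-2.57, 2.57]. Speed limits (rad/s): [2.79, 2.79, 3.14, 3.14, 3.14, 3.14].

## Interface

Orientations are given as [roll, pitch, yaw] about the fixed x, y, z axes, in that order (R = Rz(yaw) Ry(pitch) Rx(roll)).
In Python, from bench import * gives the robot as it stands.
- The arm moves only by the tool step_arm, never from a script. Its argument "increments" is text: rows parted by semicolons, each of 6 numbers parted by spaces: the shift along the tool's x, y, z in cm, then the turn, a rotation vector about the tool's x, y, z in rad. A call has 1 to 5 rows; each row shifts and turns the commanded pose from where the row before left it, along the tool's axes as they then stand; what a row does not reach is not made up. A row lasts 1/10 s, in which the tool goes at most 50 mm and 8.59 degrees, less where a joint would pass 70% of its speed; a pose out of reach is approached as far as the arm can. A call is refused whole if a number of a shift passes 5 or a number of a turn 0.15, either way. A call with a gripper value outside its range is refused whole. "claw" is the gripper's target within -1 to 1 (shut at 1, half-way at 0, fully open at -1), set as the call begins (left out, the last holds). The fingers move at their own pace and stop on an object; the grip force is fixed at half the most. Time passes only in rows, so rows that do not move let the fingers close. It gives the time, the measured TCP pose, the force and the opening at its end, in the units of the state.
- get_obs(): the state, without advancing time (a new reading comes with each control period).
- snapshot(name): name is "side" or "top"; returns the picture (480x640x3 uint8, red, green, blue); there is no depth.
- calibration(name): a dict with "camera_matrix" (3x3 intrinsics, pixels), "k1" (the pictures are not rectified: a ray, as slopes to the right and down, at radius r is drawn at 1 + k1 r^2 times it, then the intrinsics apply), "eye" and "orientation" of the camera in the world. Camera axes: x right, y up, looking along -z (the intrinsics and any distortion apply to the point x, -y, -z); pixel columns grow to the right and rows downward; lengths in m; the calibration is good to about 2 mm. A picture is of the moment at which its call begins. calibration takes no time and is no camera call.
- close_job(): hands the job in, once; it reports no verdict.
The state is a dict: "time": time; "joint_positions": joint angles; "qvel": joint speeds; "joint_torque": joint torques, N m; "tool_pos": TCP position; "ee_rot": TCP orientation; "wrist_force": force on the tool from outside, world axes, zero at the start; "wrist_torque": the same for the moment, N m; "width": finger opening in m.
Only numpy, scipy, OpenCV 4.12 (cv2) and the standard library are available. Lean on these libraries where they do the work, as an engineer would, in place of code of your own. Each camera call takes 0.05 s, during which the arm holds its last target. There are 200 camera calls.

## Working session

There is one attempt and no reset: what is moved stays moved. The work goes in short steps, Python scripts to look and compute and a tool call to move; the robot and the scene stay as the last step left them, time stands still between calls to the robot, and variables do not carry over. Pictures are saved under pics/ and viewed, about 12 in all and at most 16, crops included, and the job is handed in when it is done.

Besides the shell and the picture viewer there is one more tool, called after "Call:" as name(argument=value, ...) on one line, values as JSON. step_arm: Moves the arm, as the interface text tells. Its arguments: {"type":"object","properties":{"increments":{"type":"string"},"claw":{"type":"number"}},"required":["increments"]}

```bash
ls; mkdir -p pics; python3 - <<'E'
from bench import *
import cv2
print(get_obs())
for n in("side","top"):
    cv2.imwrite(f"pics/{n}0.png",snapshot(n)[:,:,::-1]); print(n,calibration(n))
E
```

```text
pics
{'time': 0.0, 'joint_positions': array([ 1.12888135e+00,  8.79290658e-02,  1.37222873e+00, -1.41583863e-05,
        1.68362267e+00, -1.03111430e-01]), 'qvel': array([-0.00065551,  0.00168418,  0.00156013,  0.00101316, -0.00048318,
       -0.00017125]), 'joint_torque': array([-1.11790489e-04, -3.40201485e+01, -3.02419138e+01,  7.14623882e-02,
        3.33149219e-02, -1.37530033e-04]), 'tool_pos': array([0.18257476, 0.51822669, 0.20433132]), 'ee_rot': array([-3.13941502e+00, -2.11191143e-04,  2.80278730e+00]), 'wrist_force': array([0.42315869, 0.31634182, 0.3476474 ]), 'wrist_torque': array([ 0.00511767, -0.02983668, -0.00952329]), 'width': 0.09384812945087273}
side {'camera_matrix': array([[580.6254571 ,   0.        , 330.74820628],
       [  0.        , 580.6254571 , 245.66508686],
       [  0.        ,   0.        ,   1.        ]]), 'k1': -0.17769928959332504, 'eye': array([0.25748077, 0.69654884, 0.41677357]), 'orientation': array([ 1.19134647, -0.01142814, -2.87007254])}
top {'camera_matrix': array([[537.8211978 ,   0.        , 322.10714442],
       [  0.        , 537.8211978 , 244.8376008 ],
       [  0.        ,   0.        ,   1.        ]]), 'k1': 0.02174244841157562, 'eye': array([ 0.44899273, -0.18874091,  0.90710567]), 'orientation': array([ 0.0638925 , -0.02597784, -1.56569748])}
```

View pics/side0.png

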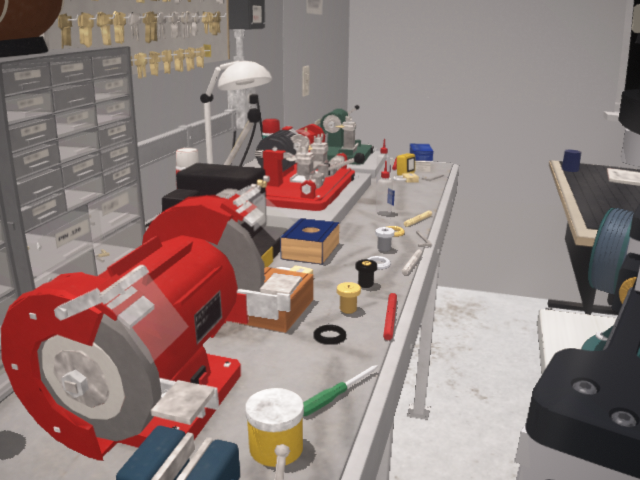

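View pics/top0.png

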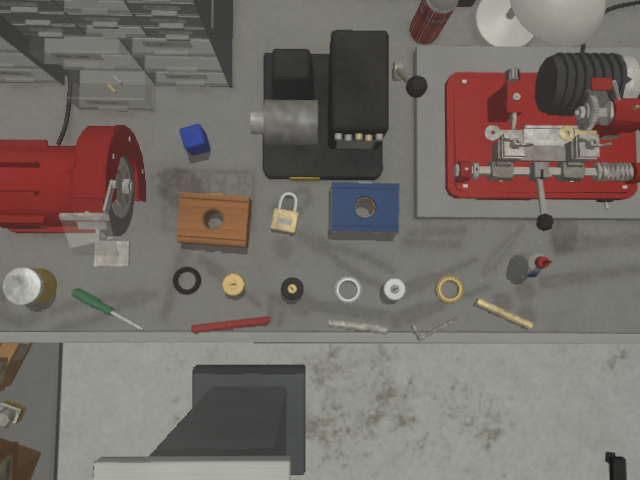

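```bash
cat > h.py <<'E'
from bench import *
import cv2, numpy as np
from scipy.spatial.transform import Rotation as R
from scipy.optimize import minimize
def proj(n,P):
    c=calibration(n); q=(np.atleast_2d(P)-c["eye"])@R.from_euler("xyz",c["orientation"]).as_matrix()
    s=np.c_[q[:,0],-q[:,1]]/-q[:,2:]; s=s*(1+c["k1"]*(s**2).sum(1,keepdims=True))
    K=c["camera_matrix"]; return s*[K[0,0],K[1,1]]+K[:2,2]
def unproj(n,uv,z):
    f=lambda p:((proj(n,[*p,z])[0]-uv)**2).sum()
    return minimize(f,[.4,-.15],method="Nelder-Mead",options=dict(xatol=1e-6,fatol=1e-8,maxiter=2000)).x
A=np.linspace(0,2*np.pi,120,endpoint=False); C=np.c_[np.cos(A),np.sin(A),0*A]
def fit(n,img,xy,z,r,w=1.,span=.006):
    "best centre of a circle of radius r at height z: strongest signed radial step (w: +1 brighter outside, -1 inside, 0 either)"
    g=cv2.GaussianBlur(img.astype(np.float32),(0,0),.7)
    def samp(x,y,rr):
        uv=proj(n,[x,y,z]+C*rr).astype(np.float32)
        return cv2.remap(g,uv[None,:,0],uv[None,:,1],cv2.INTER_LINEAR)[0]
    def s(p):
        d=samp(*p,r+.0012)-samp(*p,r-.0012); v=np.abs(d).sum(1) if w==0 else w*d.sum(1); return -np.clip(v,-60,200).mean()
    k=np.linspace(-span,span,13); best=min(((s((xy[0]+a,xy[1]+b)),xy[0]+a,xy[1]+b) for a in k for b in k))
    o=minimize(s,best[1:],method="Nelder-Mead",options=dict(xatol=1e-5,initial_simplex=[[best[1]+i,best[2]+j] for i,j in((0,0),(.001,0),(0,.001))]))
    return o.x,-o.fun
E
python3 - <<'E'
from h import *
im=cv2.imread("pics/top0.png")
T=dict(blue=((366,207),.044,[(.044,.0165)]),oak=((214,219),.044,[(.044,.0165)]),
 cR=((348,290),.008,[(.0045,.023),(.008,.015)]),bR=((450,289),.008,[(.0045,.023),(.008,.015)]),kR=((187,280),.008,[(.0045,.023),(.008,.015)]),
 cC=((394,289),.04,[(.04,.018)]),bC=((233,285),.04,[(.04,.018)]),kC=((292,289),.04,[(.04,.018)]))
sd=cv2.imread("pics/side0.png")
for k,(uv,z,cs) in T.items():
    p=unproj("top",uv,z); o=[k,p.round(4)]
    for zz,r in cs:
        a,s=fit("top",im,p,zz,r,0); o+=[a.round(4),round(s),fit("side",sd,a,zz,r,0)[0].round(4)]
        cv2.polylines(im,[np.int32(proj("top",[*a,zz]+C*r)*8)],True,(0,255,0),1,cv2.LINE_AA,3) if 0 else None
    print(*o)
for n,i in(("top",im),("side",sd)): pass
crop=cv2.resize(im[170:345,165:475],None,fx=2.58,fy=2.58,interpolation=cv2.INTER_CUBIC); cv2.imwrite("pics/c1.png",crop)
c2=cv2.resize(sd[170:350,230:480],None,fx=3.2,fy=3.2,interpolation=cv2.INTER_CUBIC); cv2.imwrite("pics/c2.png",c2)
E
```

```text
blue [ 0.5662 -0.2817] [ 0.5665 -0.2795] 52 [ 0.5618 -0.2719]
oak [ 0.5447 -0.0372] [ 0.5458 -0.035 ] 42 [ 0.5435 -0.0276]Traceback (most recent call last):
  File "<stdin>", line 10, in <module>
  File "h.py", line 22, in fit
    o=minimize(s,best[1:],method="Nelder-Mead",options=dict(xatol=1e-5,initial_simplex=[[best[1]+i,best[2]+j] for i,j in((0,0),(.001,0),(0,.001))]))
    res = _minimize_neldermead(fun, x0, args, callback, bounds=bounds,
                               **options)
    fxr = func(xr)
    fx = function(np.copy(x), *(wrapper_args + args))
  File "h.py", line 20, in s
    d=samp(*p,r+.0012)-samp(*p,r-.0012); v=np.abs(d).sum(1) if w==0 else w*d.sum(1); return -np.clip(v,-60,200).mean()
      ~~~~^^^^^^^^^^^^
  File "h.py", line 17, in samp
    uv=proj(n,[x,y,z]+C*rr).astype(np.float32)
       ~~~~^^^^^^^^^^^^^^^^
  File "h.py", line 6, in proj
    c=calibration(n); q=(np.atleast_2d(P)-c["eye"])@R.from_euler("xyz",c["orientation"]).as_matrix()
ValueError: time passes only in moves, steps and waits
```

```bash
sed -i 's/^def proj/CAL={n:calibration(n) for n in("side","top")}\ndef proj/; s/c=calibration(n); q=/c=CAL[n]; q=/' h.py
cat > m.py <<'E'
from h import *
im=cv2.imread("pics/top0.png")
T=dict(blue=((366,207),.044,[(.044,.0165)]),oak=((214,219),.044,[(.044,.0165)]),
 cR=((348,290),.008,[(.0045,.023),(.008,.015)]),bR=((450,289),.008,[(.0045,.023),(.008,.015)]),kR=((187,280),.008,[(.0045,.023),(.008,.015)]),
 cC=((394,289),.04,[(.04,.018)]),bC=((233,285),.04,[(.04,.018)]),kC=((292,289),.04,[(.04,.018)]))
sd=cv2.imread("pics/side0.png"); it=cv2.resize(im[170:345,165:475],None,fx=2.58,fy=2.58,interpolation=cv2.INTER_CUBIC); isd=cv2.resize(sd[170:350,230:480],None,fx=3.2,fy=3.2,interpolation=cv2.INTER_CUBIC)
for k,(uv,z,cs) in T.items():
    p=unproj("top",uv,z); o=[k,p.round(4)]
    for zz,r in cs:
        a,s=fit("top",im,p,zz,r,0); b=fit("side",sd,a,zz,r,0)[0]; o+=[a.round(4),round(s),b.round(4)]
        for n,i,off,f,q in(("top",it,(165,170),2.58,a),("side",isd,(230,170),3.2,b)):
            cv2.polylines(i,[np.int32((proj(n,[*q,zz]+C*r)-off+.5)*f*8)],True,(0,255,0),1,cv2.LINE_AA,3)
    print(*o)
cv2.imwrite("pics/c1.png",it); cv2.imwrite("pics/c2.png",isd)
E
python3 m.py
```

```text
blue [ 0.5662 -0.2817] [ 0.5665 -0.2795] 52 [ 0.5618 -0.2719]
oak [ 0.5447 -0.0372] [ 0.5458 -0.035 ] 42 [ 0.5435 -0.0276]
cR [ 0.4314 -0.2554] [ 0.4339 -0.2551] 58 [ 0.438  -0.2518] [ 0.4327 -0.255 ] 128 [ 0.4287 -0.2473]
bR [ 0.434  -0.4265] [ 0.4343 -0.4258] 47 [ 0.4309 -0.4195] [ 0.4342 -0.4262] 82 [ 0.4301 -0.4193]
kR [0.4468 0.0116] [0.4465 0.0132] 106 [0.4423 0.0219] [0.4464 0.0124] 99 [0.4377 0.0155]
cC [ 0.434  -0.3273] [ 0.4346 -0.3277] 123 [ 0.4311 -0.3219]
bC [ 0.4392 -0.0687] [ 0.4409 -0.0681] 80 [ 0.4369 -0.063 ]
kC [ 0.4333 -0.163 ] [ 0.4345 -0.1628] 81 [ 0.4306 -0.1558]
```

View pics/c1.png

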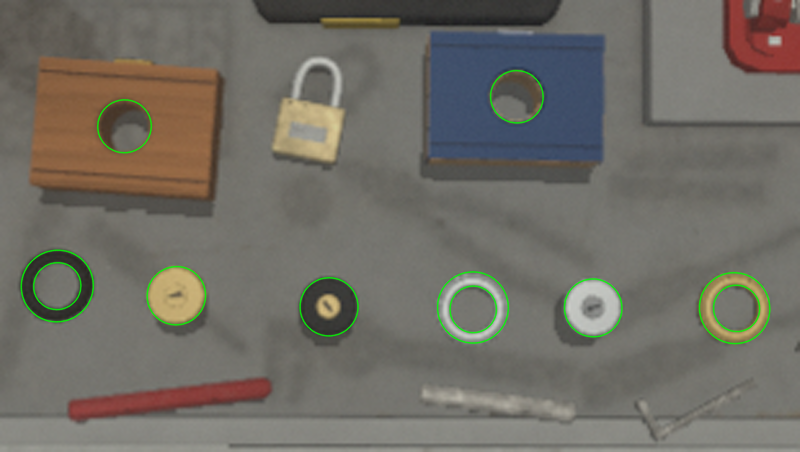

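View pics/c2.png

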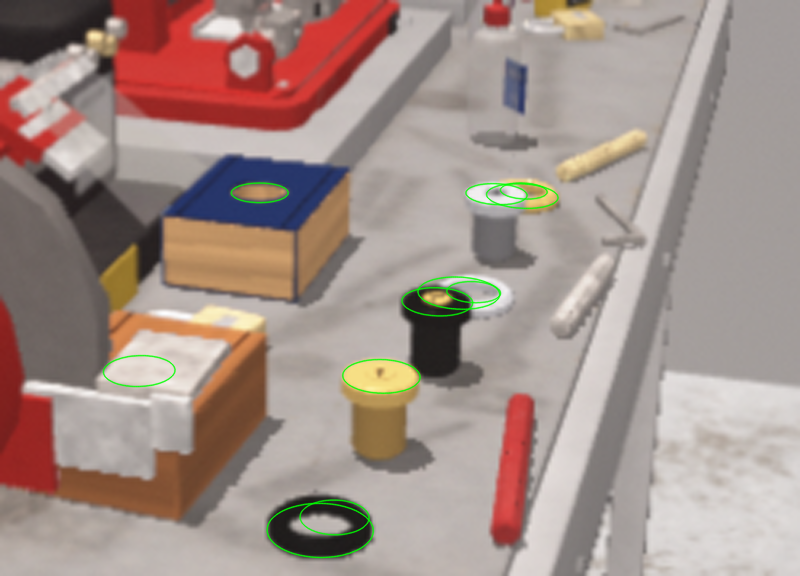

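Call:
step_arm(increments="0 0 0 0 0 -0.113; 0 0 0 0 0 -0.113; 0 0 0 0 0 -0.113; -1.5 -4.5 0 0 0 0; -1.5 -4.5 0 0 0 0", claw=-0.3)

```text
time: 0.6
tool_pos: [0.2126, 0.4279, 0.204]
ee_rot: [-3.139, -0.001, -3.139]
wrist_force: [1.2, -0.1, -0.0]
width: 0.0615
```

Call:
step_arm(increments="-1.5 -4.5 0 0 0 0; -1.5 -4.5 0 0 0 0; -1.5 -4.5 0 0 0 0; -1.5 -4.5 0 0 0 0; -1.5 -4.5 0 0 0 0")

```text
time: 1.1
tool_pos: [0.2877, 0.202, 0.2051]
ee_rot: [-3.142, 0.0, -3.14]
wrist_force: [2.1, -0.3, -0.6]
width: 0.0612
```

Call:
step_arm(increments="-1.5 -4.5 0 0 0 0; -1.5 -4.5 0 0 0 0; -1.5 -4.5 0 0 0 0; -1.5 -4.5 0 0 0 0; -1.5 -4.5 0 0 0 0")

```text
time: 1.6
tool_pos: [0.3628, -0.0232, 0.2053]
ee_rot: [3.141, 0.001, 3.141]
wrist_force: [-0.7, -0.1, 0.4]
width: 0.061
```

Call:
step_arm(increments="-1.4 -4.64 0 0 0 0; -1.4 -4.64 0 0 0 0; -1.4 -4.64 0 0 0 0; -1.4 -4.64 0 0 0 0; -1.4 -4.64 0 0 0 0")

```text
time: 2.1
tool_pos: [0.4329, -0.2552, 0.2049]
ee_rot: [3.141, -0.0, 3.141]
wrist_force: [-1.0, 1.1, 1.5]
width: 0.0609
```

Call:
step_arm(increments="0 0 5 0 0 0; 0 0 5 0 0 0; 0 0 5 0 0 0; 0 0 2 0 0 0; 0 0 0 0 0 0")

```text
time: 2.6
tool_pos: [0.4297, -0.2508, 0.0305]
ee_rot: [3.135, -0.008, -3.142]
wrist_force: [-0.9, 0.3, 0.4]
width: 0.0612
```

```bash
python3 - <<'E'
from h import *
a=snapshot("top"); b=snapshot("side"); o=get_obs(); print(o["time"],o["tool_pos"],o["ee_rot"],o["width"],o["wrist_force"])
cv2.imwrite("pics/t1.png",a[:,:,::-1]); cv2.imwrite("pics/s1.png",b[:,:,::-1])
p=o["tool_pos"]; b=b[:,:,::-1].copy()
for d in(.0305,-.0305):
    for q in (p+[0,d,0],p+[.008,d,0],p+[-.008,d,0]):
        print(proj("side",q).round(1))
        cv2.circle(b,tuple(int(v*16) for v in proj("side",q)[0]),16*1,(0,255,0),-1,cv2.LINE_AA,4)
bs=cv2.resize(b[150:350,270:520],None,fx=3,fy=3,interpolation=cv2.INTER_CUBIC); cv2.imwrite("pics/s1c.png",bs)
E
```

```text
2.7 [ 0.43311307 -0.25329378  0.03576449] [ 3.14149224e+00 -4.70251758e-05 -3.14137197e+00] 0.06103044704196224 [-0.06083312  0.02952805  0.48884084]
[[372.8 251. ]]
[[368.3 250.4]]
[[377.3 251.5]]
[[379.5 238.9]]
[[375.2 238.4]]
[[383.8 239.4]]
```

View pics/s1c.png

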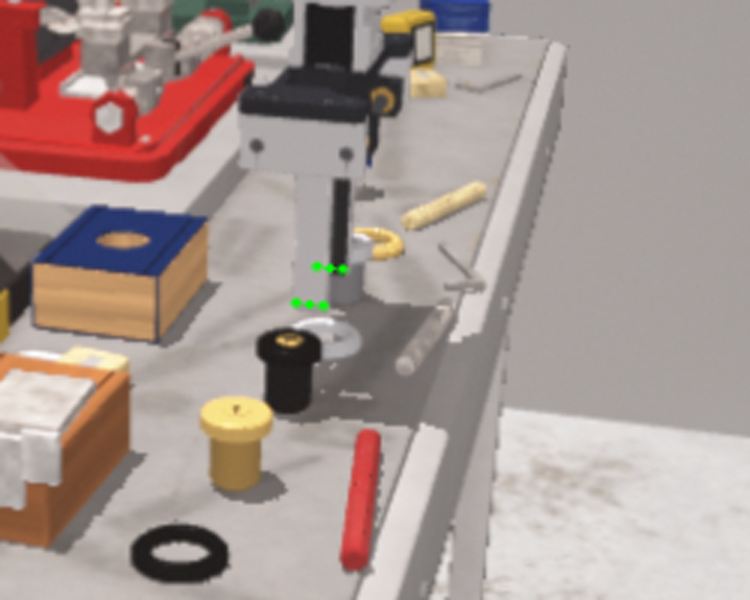

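View pics/t1.png

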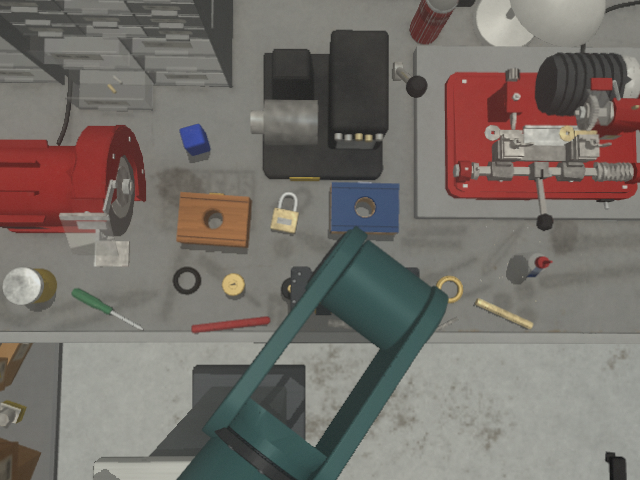

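```bash
cat > tip.py <<'E'
from h import *
import sys
def draw(src,out,p,w,box,f,circ=()):
    b=cv2.imread(src); x0,y0,x1,y1=box; c=cv2.resize(b[y0:y1,x0:x1],None,fx=f,fy=f,interpolation=cv2.INTER_CUBIC)
    T=lambda P:np.int32((proj("side",P)-[x0,y0]+.5)*f*8)
    for s in(1,-1):
        q=np.array([[a,s*(w/2+b_),0] for a,b_ in((-.008,0),(.008,0),(.008,.0125),(-.008,.0125))])+p
        cv2.polylines(c,[T(q)],True,(0,255,0) if s>0 else (0,0,255),1,cv2.LINE_AA,3)
        for k in q: cv2.polylines(c,[T(np.array([k,k+[0,0,.04]]))],False,(0,255,0) if s>0 else (0,0,255),1,cv2.LINE_AA,3)
    for x,y,z,r in circ: cv2.polylines(c,[T([x,y,z]+C*r)],True,(255,0,255),1,cv2.LINE_AA,3)
    cv2.imwrite(out,c)
if __name__=="__main__":
    draw("pics/s1.png","pics/s1d.png",np.array([.4331,-.2535,.0358]),.061,(340,190,440,280),7,[(.4335,-.255,.0045,.023),(.4295,-.2487,.0045,.023)])
E
python3 tip.py
```

```text
(no output)
```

View pics/s1d.png

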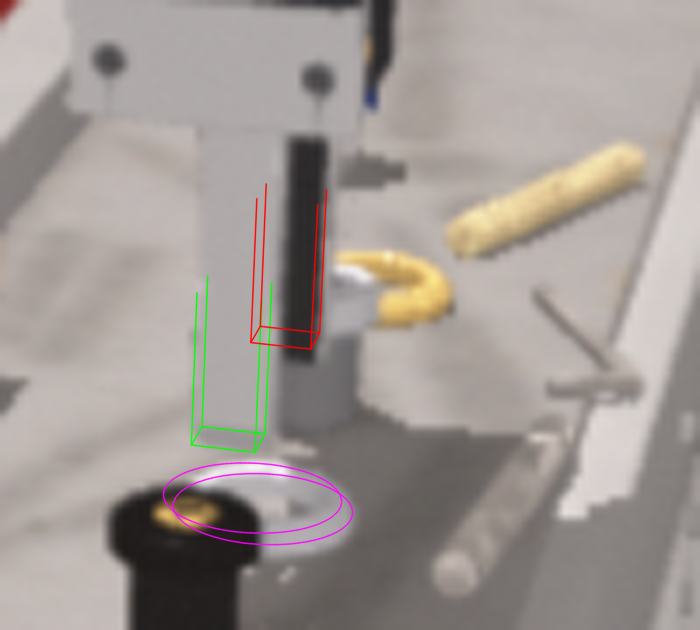

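Call:
step_arm(increments="0 -0.1 1.2 0 0 0; 0 -0.1 1.2 0 0 0; 0 0 0.6 0 0 0; 0 0 0.3 0 0 0; 0 0 0 0 0 0")

```text
time: 3.2
tool_pos: [0.4327, -0.2549, 0.0019]
ee_rot: [3.141, -0.001, -3.141]
wrist_force: [-0.6, -0.8, -0.9]
width: 0.0614
```

Call:
step_arm(increments="0 0 0 0 0 0; 0 0 0 0 0 0")

```text
time: 3.4
tool_pos: [0.4333, -0.2554, 0.0029]
ee_rot: [-3.141, 0.001, -3.141]
wrist_force: [-0.3, -0.0, 0.3]
width: 0.0613
```

Noise is about 0.5 mm. Close on the ring a touch lower.

Call:
step_arm(increments="0 0 0.12 0 0 0; 0 0 0 0 0 0; 0 0 0 0 0 0; 0 0 0 0 0 0; 0 0 0 0 0 0", claw=1)

```text
time: 3.9
tool_pos: [0.433, -0.2551, 0.0013]
ee_rot: [3.141, 0.0, -3.141]
wrist_force: [-1.0, -0.6, 0.8]
width: 0.045
```

Call:
step_arm(increments="0 0 0 0 0 0; 0 0 0 0 0 0; 0 0 0 0 0 0")

```text
time: 4.2
tool_pos: [0.433, -0.2551, 0.0013]
ee_rot: [3.141, 0.0, -3.141]
wrist_force: [0.4, 0.8, 0.1]
width: 0.0447
```

Call:
step_arm(increments="0 0 -0.5 0 0 0; 0 0 -1.5 0 0 0; 0 0 -3 0 0 0; 0 0 -4 0 0 0; 0 0 0 0 0 0")

```text
time: 4.7
tool_pos: [0.4363, -0.2579, 0.0979]
ee_rot: [-3.134, 0.01, -3.141]
wrist_force: [-0.1, -0.2, 0.7]
width: 0.0448
```

```bash
python3 - <<'E'
from h import *
b=snapshot("side"); o=get_obs(); print(o["time"],o["tool_pos"],o["ee_rot"],o["width"],o["wrist_force"])
cv2.imwrite("pics/s2.png",b[:,:,::-1]); cv2.imwrite("pics/s2c.png",cv2.resize(b[130:240,330:430,::-1],None,fx=5.4,fy=5.4,interpolation=cv2.INTER_CUBIC))
E
```

```text
4.75 [ 0.43493616 -0.25679029  0.09487918] [-3.13689241  0.00604862 -3.14138233] 0.04516482472200467 [-0.11268535  0.02440263 -1.38650105]
```

View pics/s2c.png

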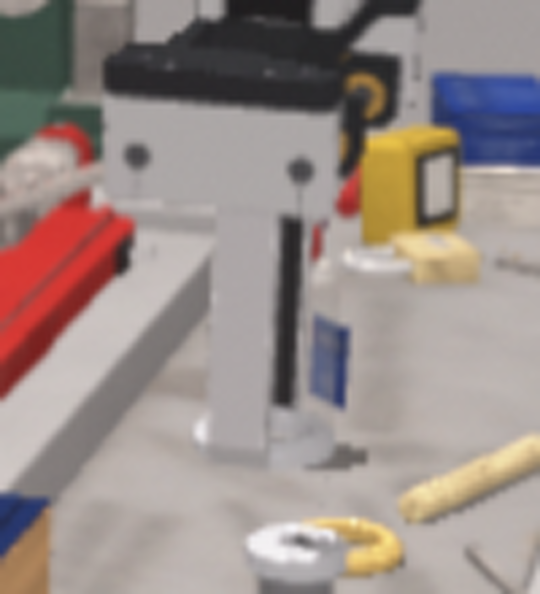

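Call:
step_arm(increments="-2.7 -0.5 0 0 0 0; -2.7 -0.5 0 0 0 0; -2.7 -0.5 0 0 0 0; -2.7 -0.5 0 0 0 0; -2.7 -0.44 0 0 0 0")

```text
time: 5.25
tool_pos: [0.568, -0.2792, 0.0889]
ee_rot: [3.14, -0.003, -3.141]
wrist_force: [-0.2, -0.7, -0.4]
width: 0.0451
```

Call:
step_arm(increments="0 0 1 0 0 0; 0 0 1 0 0 0; 0 0 1 0 0 0; 0 0 0.8 0 0 0; 0 0 0 0 0 0")

```text
time: 5.75
tool_pos: [0.566, -0.2788, 0.051]
ee_rot: [3.139, -0.004, 3.141]
wrist_force: [-0.6, -0.4, -0.9]
width: 0.0452
```

Call:
step_arm(increments="0 0 0 0 0 0; 0 0 0 0 0 0")

```text
time: 5.95
tool_pos: [0.5682, -0.2799, 0.0541]
ee_rot: [-3.141, 0.001, -3.142]
wrist_force: [0.9, -0.4, -0.8]
width: 0.0449
```

Call:
step_arm(increments="0 0 0.3 0 0 0; 0 0 0.3 0 0 0; 0 0 0 0 0 0; 0 0 0 0 0 0")

```text
time: 6.35
tool_pos: [0.5679, -0.2795, 0.047]
ee_rot: [3.141, -0.0, -3.141]
wrist_force: [0.1, -0.1, 0.2]
width: 0.0449
```

Call:
step_arm(increments="0 0 0.15 0 0 0; 0 0 0 0 0 0; 0 0 0 0 0 0")

```text
time: 6.65
tool_pos: [0.568, -0.2795, 0.0457]
ee_rot: [3.141, -0.0, -3.141]
wrist_force: [0.3, -0.9, -0.8]
width: 0.0451
```

Call:
step_arm(increments="0 0 0.1 0 0 0; 0 0 0 0 0 0; 0 0 0 0 0 0")

```text
time: 6.95
tool_pos: [0.5681, -0.2796, 0.0454]
ee_rot: [-3.141, 0.001, -3.141]
wrist_force: [-1.3, 0.9, 3.0]
width: 0.045
```

Call:
step_arm(increments="0 0 0 0 0 0; 0 0 0 0 0 0; 0 0 0 0 0 0; 0 0 -1 0 0 0; 0 0 -4 0 0 0", claw=-0.3)

```text
time: 7.45
tool_pos: [0.5648, -0.2777, 0.0897]
ee_rot: [3.135, -0.01, -3.141]
wrist_force: [0.2, 0.2, -0.9]
width: 0.0612
```

Call:
step_arm(increments="0 0 -4 0 0 0; 2.6 -1 -1 0 0 0; 3.6 -1.3 0 0 0 0; 3.6 -1.3 0 0 0 0; 3.55 -1.2 0 0 0 0")

```text
time: 7.95
tool_pos: [0.4334, -0.3281, 0.1458]
ee_rot: [-3.14, 0.001, -3.141]
wrist_force: [-0.1, -1.2, -0.1]
width: 0.0611
```

Call:
step_arm(increments="0 0 2 0 0 0; 0 0 2 0 0 0; 0 0 0 0 0 0; 0 0 0 0 0 0")

```text
time: 8.35
tool_pos: [0.4345, -0.3276, 0.1053]
ee_rot: [3.141, 0.0, -3.141]
wrist_force: [0.6, 0.3, 1.1]
width: 0.0611
```

```bash
python3 - <<'E'
from h import *
a=snapshot("top")[:,:,::-1].copy(); b=snapshot("side")[:,:,::-1].copy(); o=get_obs(); print(o["time"],o["tool_pos"],o["ee_rot"],o["width"],o["wrist_force"])
cv2.imwrite("pics/t3.png",a); cv2.imwrite("pics/s3.png",b)
for z,r in((.0485,.023),(.052,.015)): print("ring top",fit("top",a,(.5665,-.2795),z,r,0,.008),"side",fit("side",b,(.5625,-.273),z,r,0,.008))
x,_=fit("top",a,(.5665,-.2795),.0485,.023,0,.008)
f=6; c=cv2.resize(a[165:250,315:420],None,fx=f,fy=f,interpolation=cv2.INTER_CUBIC)
cv2.polylines(c,[np.int32((proj("top",[*x,.0485]+C*.023)-[315,165]+.5)*f*8)],True,(0,255,0),1,cv2.LINE_AA,3)
cv2.polylines(c,[np.int32((proj("top",[.5665,-.2795,.044]+C*.0165)-[315,165]+.5)*f*8)],True,(0,0,255),1,cv2.LINE_AA,3)
d=cv2.resize(b[195:275,270:375],(c.shape[1],480),interpolation=cv2.INTER_CUBIC)
e=np.vstack([c,d]); cv2.imwrite("pics/v3.png",cv2.resize(e,None,fx=.6,fy=.6,interpolation=cv2.INTER_AREA))
E
```

```text
8.45 [ 0.43531997 -0.32811727  0.10630095] [-3.13998479e+00  1.77061508e-03 -3.14098121e+00] 0.0610845277060461 [-0.29823096  0.06234918  0.10726233]
ring top (array([ 0.56728677, -0.28095523]), np.float64(118.94514465332031)) side (array([ 0.56522917, -0.28032292]), np.float64(102.23240661621094))
ring top (array([ 0.56706741, -0.28084844]), np.float64(190.4306182861328)) side (array([ 0.5700804 , -0.26694896]), np.float64(70.18496704101562))
```

View pics/v3.png

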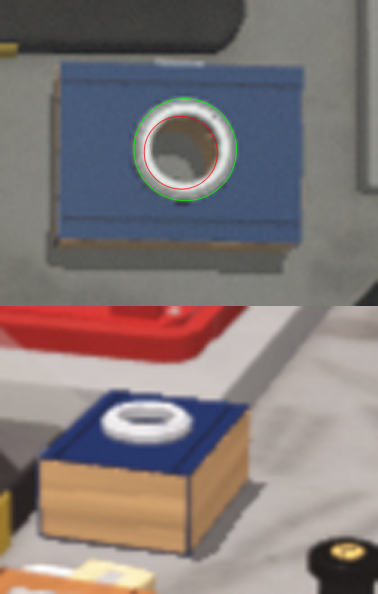

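Call:
step_arm(increments="0 0 2.5 0 0 0; 0 0 2.5 0 0 0; 0 0 1.5 0 0 0; 0 0 0.5 0 0 0; 0 0 0 0 0 0")

```text
time: 8.95
tool_pos: [0.4346, -0.3275, 0.0347]
ee_rot: [3.141, -0.0, -3.141]
wrist_force: [0.7, -0.7, 0.9]
width: 0.061
```

Call:
step_arm(increments="0 0 0 0 0 0; 0 0 0 0 0 0")

```text
time: 9.15
tool_pos: [0.4353, -0.3283, 0.0363]
ee_rot: [-3.14, 0.002, -3.141]
wrist_force: [-0.6, 0.4, 0.8]
width: 0.0613
```

Call:
step_arm(increments="0 0 0.22 0 0 0; 0 0 0 0 0 0; 0 0 0 0 0 0; 0 0 0 0 0 0; 0 0 0 0 0 0")

```text
time: 9.65
tool_pos: [0.4345, -0.3276, 0.0326]
ee_rot: [3.142, 0.0, -3.141]
wrist_force: [0.2, 0.3, 0.7]
width: 0.0612
```

Call:
step_arm(increments="0 0 0 0 0 0; 0 0 0 0 0 0; 0 0 0 0 0 0; 0 0 0 0 0 0; 0 0 0 0 0 0", claw=1)

```text
time: 10.15
tool_pos: [0.4345, -0.3275, 0.0325]
ee_rot: [3.141, -0.0, -3.141]
wrist_force: [-0.2, 0.0, 0.1]
width: 0.0349
```

Call:
step_arm(increments="0 0 0 0 0 0; 0 0 0 0 0 0; 0 0 0 0 0 0; 0 0 0 0 0 0")

```text
time: 10.55
tool_pos: [0.4345, -0.3275, 0.0325]
ee_rot: [3.141, 0.0, -3.141]
wrist_force: [1.1, -0.1, -0.0]
width: 0.0346
```

Call:
step_arm(increments="0 0 -1 0 0 0; 0 0 -2.5 0 0 0; 0 0 -3 0 0 0; 0 0 -3 0 0 0; 0 0 0 0 0 0")

```text
time: 11.05
tool_pos: [0.4369, -0.3299, 0.1336]
ee_rot: [-3.134, 0.008, -3.141]
wrist_force: [0.4, -0.1, -0.7]
width: 0.0349
```

Call:
step_arm(increments="-3 1.2 0 0 0 0; -3 1.2 0 0 0 0; -3 1.2 0 0 0 0; -3 1.24 0 0 0 0; -1.33 0 0 0 0 0")

```text
time: 11.55
tool_pos: [0.5694, -0.2769, 0.1257]
ee_rot: [3.139, -0.001, -3.139]
wrist_force: [0.7, -0.1, -1.0]
width: 0.0346
```

Call:
step_arm(increments="0 0 1 0 0 0; 0 0 1 0 0 0; 0 0 0.5 0 0 0; 0 0 0 0 0 0; 0 0 0 0 0 0")

```text
time: 12.05
tool_pos: [0.567, -0.2795, 0.1024]
ee_rot: [3.141, -0.0, 3.141]
wrist_force: [0.4, 0.7, -0.7]
width: 0.0352
```

```bash
python3 - <<'E'
from h import *
b=snapshot("side")[:,:,::-1].copy(); o=get_obs(); print(o["time"],o["tool_pos"],o["ee_rot"],o["width"],o["wrist_force"])
cv2.imwrite("pics/s4.png",b); cv2.imwrite("pics/s4c.png",cv2.resize(b[160:270,265:375],None,fx=5,fy=5,interpolation=cv2.INTER_CUBIC))
E
```

```text
12.1 [ 0.56739346 -0.27959309  0.10293793] [-3.14133908e+00  4.58214115e-04  3.14097906e+00] 0.03503936877277728 [0.21159397 0.24201077 0.39672996]
```

View pics/s4c.png

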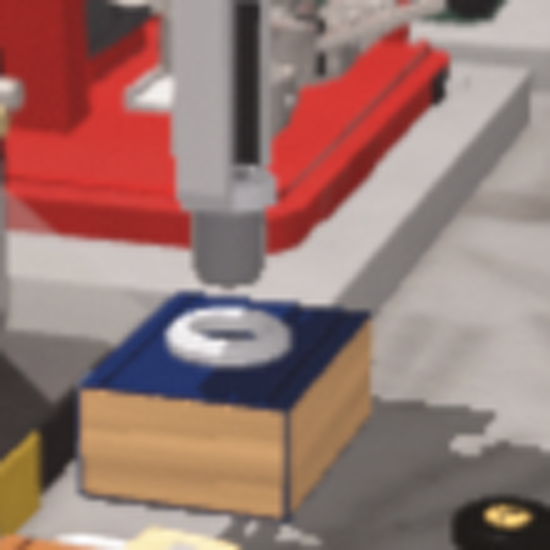

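Call:
step_arm(increments="0 0 0.8 0 0 0; 0 0 0.6 0 0 0; 0 0 0.4 0 0 0; 0 0 0.4 0 0 0; 0 0 0 0 0 0")

```text
time: 12.6
tool_pos: [0.5673, -0.2788, 0.0795]
ee_rot: [3.141, -0.001, -3.141]
wrist_force: [0.5, 0.1, -1.1]
width: 0.035
```

Call:
step_arm(increments="0 0 0.3 0 0 0; 0 0 0.3 0 0 0; 0 0 0 0 0 0")

```text
time: 12.9
tool_pos: [0.5676, -0.279, 0.074]
ee_rot: [3.141, -0.001, -3.141]
wrist_force: [-0.4, 0.7, -1.7]
width: 0.0351
```

Call:
step_arm(increments="0 0 0.4 0 0 0; 0 0 0.4 0 0 0; 0 0 0.4 0 0 0; 0 0 0.4 0 0 0; 0 0 0 0 0 0")

```text
time: 13.4
tool_pos: [0.5672, -0.2788, 0.0574]
ee_rot: [3.141, -0.002, -3.141]
wrist_force: [-0.5, 0.3, -0.8]
width: 0.0347
```

Call:
step_arm(increments="0 0 0.3 0 0 0; 0 0 0 0 0 0; 0 0 0 0 0 0")

```text
time: 13.7
tool_pos: [0.5678, -0.2792, 0.0556]
ee_rot: [3.142, 0.0, -3.141]
wrist_force: [1.1, 0.0, -1.3]
width: 0.0353
```

Call:
step_arm(increments="0 0 0.15 0 0 0; 0 0 0 0 0 0; 0 0 0 0 0 0")

```text
time: 14.0
tool_pos: [0.5678, -0.2792, 0.0541]
ee_rot: [3.142, 0.0, -3.141]
wrist_force: [-0.2, 0.4, -0.2]
width: 0.035
```

Call:
step_arm(increments="0 0 0 0 0 0; 0 0 0 0 0 0; 0 0 0 0 0 0; 0 0 -1 0 0 0; 0 0 -4 0 0 0", claw=-0.3)

```text
time: 14.5
tool_pos: [0.5648, -0.2774, 0.0994]
ee_rot: [3.136, -0.009, -3.141]
wrist_force: [0.8, 0.2, 0.2]
width: 0.0612
```

Call:
step_arm(increments="2.7 -2.9 -1 0 0 0; 2.7 -2.9 0 0 0 0; 2.7 -2.9 0 0 0 0; 2.7 -2.9 0 0 0 0; 2.6 -3 0 0 0 0")

```text
time: 15.0
tool_pos: [0.4329, -0.4264, 0.1154]
ee_rot: [-3.14, 0.001, -3.141]
wrist_force: [0.9, -0.6, 0.0]
width: 0.0611
```

```bash
python3 - <<'E'
from h import *
a=snapshot("top")[:,:,::-1].copy(); b=snapshot("side")[:,:,::-1].copy(); o=get_obs(); print(o["time"],o["tool_pos"],o["ee_rot"],o["width"],o["wrist_force"])
cv2.imwrite("pics/t5.png",a); cv2.imwrite("pics/s5.png",b)
print("head",fit("top",a,(.5672,-.2805),.061,.018,0),"ring",fit("top",a,(.5672,-.2809),.0485,.023,0), "brass ring",fit("top",a,(.434,-.426),.0045,.023,0))
c=cv2.resize(a[165:250,315:420],(525,425),interpolation=cv2.INTER_CUBIC); d=cv2.resize(b[195:275,270:375],(525,400),interpolation=cv2.INTER_CUBIC)
cv2.imwrite("pics/v5.png",cv2.resize(np.vstack([c,d]),None,fx=.7,fy=.7,interpolation=cv2.INTER_AREA))
E
```

```text
15.1 [ 0.43068664 -0.42904034  0.11513518] [-3.13897719e+00 -5.24717581e-04  3.13584640e+00] 0.06127031920360659 [ 0.30738161 -0.02380128 -0.25131676]
head (array([ 0.5694405 , -0.28157103]), np.float64(116.4339599609375)) ring (array([ 0.5674764 , -0.28055177]), np.float64(103.42520904541016)) brass ring (array([ 0.43771291, -0.4200138 ]), np.float64(13.732161521911621))
```

View pics/v5.png

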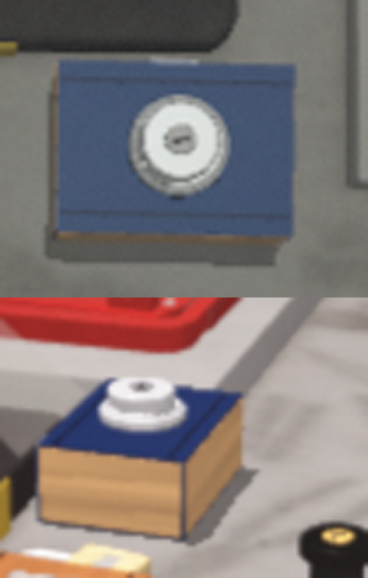

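```bash
cat > tri.py <<'E'
from h import *
from scipy.optimize import least_squares
def tri(ta,sb,xy,z,r,sspan=.004,bias=(-.004,.0065)):
    "triangulate circle centre: image centres from fits in both views at assumed z"
    a=fit("top",ta,xy,z,r,0,.004)[0]; b=fit("side",sb,a+bias,z,r,0,sspan)[0]
    ua,ub=proj("top",[*a,z])[0],proj("side",[*b,z])[0]
    o=least_squares(lambda p:np.r_[proj("top",p)[0]-ua,proj("side",p)[0]-ub],[*a,z],x_scale=.01)
    return o.x,o.fun,b-a
E
python3 - <<'E'
from tri import *
I=cv2.imread
t0,s0,t3,s3,t5,s5=[I(f"pics/{n}.png") for n in("top0","side0","t3","s3","t5","s5")]
for k,a in dict(headStart=(t0,s0,(.4346,-.3277),.04,.018),bHead=(t0,s0,(.4409,-.0681),.04,.018),ring=(t3,s3,(.5672,-.2809),.0485,.023),ring5=(t5,s5,(.5672,-.2809),.0485,.023),head5=(t5,s5,(.569,-.281),.061,.018),hole=(t0,s0,(.5665,-.2795),.044,.0165)).items():
    print(k,*[v.round(4) for v in tri(*a)])
E
```

```text
headStart [ 0.4336 -0.3283  0.0374] [ 0.1087  0.5845 -0.7023  0.0022] [-0.0035  0.0061]
bHead [ 0.4395 -0.0678  0.0373] [ 0.1996  0.8981 -0.8591 -0.0411] [-0.004   0.0052]
ring [ 0.5665 -0.2811  0.0482] [ 0.1286  0.483  -0.5788 -0.0626] [-0.0021  0.0005]
ring5 [ 0.567  -0.2812  0.0449] [ 0.158   0.5933 -0.7093 -0.0767] [-0.0049  0.0089]
head5 [ 0.5686 -0.2822  0.0575] [ 0.2283  0.8529 -1.0316 -0.1139] [-0.0059  0.0089]
hole [ 0.5659 -0.2801  0.0409] [ 0.1696  0.6387 -0.7601 -0.0814] [-0.0047  0.0075]
```

Call:
step_arm(increments="0 0 0 0 0 0.1428; 0 0 0 0 0 0.1428; 0 0 0 0 0 0.1428; 0 0 0 0 0 0.1428; 0 0 0 0 0 0.1428")

```text
time: 15.6
tool_pos: [0.4346, -0.4247, 0.1149]
ee_rot: [3.141, 0.001, 2.423]
wrist_force: [-0.6, 0.1, -0.3]
width: 0.0616
```

Call:
step_arm(increments="0 0 0 0 0 0.1428; 0 0 0 0 0 0.1428; 0 0 0 0 0 0.1428; 0 0 0 0 0 0.1428; 0 0 0 0 0 0.1428")

```text
time: 16.1
tool_pos: [0.4347, -0.4246, 0.1149]
ee_rot: [3.141, 0.0, 1.709]
wrist_force: [0.5, -0.1, -1.3]
width: 0.061
```

Call:
step_arm(increments="0 0 0 0 0 0.1428; 0 0 0 0 0 0; 0 0 0 0 0 0; 0 0 0 0 0 0; 0 0 0 0 0 0")

```text
time: 16.6
tool_pos: [0.4339, -0.4251, 0.1142]
ee_rot: [3.141, -0.0, 1.572]
wrist_force: [0.4, 0.3, -0.4]
width: 0.0611
```

Call:
step_arm(increments="0 0 4 0 0 0; 0 0 4 0 0 0; 0 0 2 0 0 0; 0 0 0.8 0 0 0; 0 0 0 0 0 0")

```text
time: 17.1
tool_pos: [0.4333, -0.4246, 0.0049]
ee_rot: [-3.14, -0.002, 1.571]
wrist_force: [-0.1, 0.9, -0.4]
width: 0.0613
```

Call:
step_arm(increments="0 0 0.3 0 0 0; 0 0 0 0 0 0; 0 0 0 0 0 0; 0 0 0 0 0 0")

```text
time: 17.5
tool_pos: [0.4343, -0.4257, 0.0042]
ee_rot: [3.14, 0.001, 1.571]
wrist_force: [-0.9, 0.3, 0.4]
width: 0.061
```

Call:
step_arm(increments="0 0 0.25 0 0 0; 0 0 0 0 0 0; 0 0 0 0 0 0; 0 0 0 0 0 0")

```text
time: 17.9
tool_pos: [0.4338, -0.4251, 0.0005]
ee_rot: [-3.142, -0.0, 1.571]
wrist_force: [-0.8, 1.0, -0.4]
width: 0.0617
```

Call:
step_arm(increments="0 0 0 0 0 0; 0 0 0 0 0 0; 0 0 0 0 0 0; 0 0 0 0 0 0; 0 0 0 0 0 0", claw=1)

```text
time: 18.4
tool_pos: [0.4337, -0.4251, 0.0005]
ee_rot: [-3.141, -0.0, 1.571]
wrist_force: [-0.3, 0.3, 0.8]
width: 0.0449
```

Call:
step_arm(increments="0 0 0 0 0 0; 0 0 0 0 0 0; 0 0 0 0 0 0")

```text
time: 18.7
tool_pos: [0.4338, -0.4252, 0.0005]
ee_rot: [-3.142, -0.0, 1.571]
wrist_force: [-0.1, -0.1, 0.2]
width: 0.0454
```

Call:
step_arm(increments="0 0 -1 0 0 0; 0 0 -3 0 0 0; 0 0 -4 0 0 0; 0 0 -4 0 0 0; 4 0 0 0 0 0")

```text
time: 19.2
tool_pos: [0.4367, -0.3915, 0.1293]
ee_rot: [3.131, 0.013, 1.567]
wrist_force: [0.9, -0.2, -0.4]
width: 0.0455
```

Call:
step_arm(increments="4.5 0 0 0 0 0; 4.5 0 0 0 0 0; 4.5 0 0 0 0 0; 4.5 0 0 0 0 0; 4.5 0 0 0 0 0")

```text
time: 19.7
tool_pos: [0.4337, -0.1585, 0.1215]
ee_rot: [3.14, 0.0, 1.571]
wrist_force: [0.4, -0.3, -0.7]
width: 0.0456
```

Call:
step_arm(increments="3 2.8 0 0 0 0; 3 2.8 0 0 0 0; 3 2.8 0 0 0 0; 3 2.8 0 0 0 0; 0.6 0 0 0 0 0")

```text
time: 20.2
tool_pos: [0.5481, -0.031, 0.1211]
ee_rot: [3.14, -0.001, 1.575]
wrist_force: [-0.6, 0.1, -0.7]
width: 0.0455
```

Call:
step_arm(increments="0 0 0 0 0 0; 0 0 0 0 0 0; 0 0 0 0 0 0")

```text
time: 20.5
tool_pos: [0.5451, -0.0353, 0.1209]
ee_rot: [3.141, 0.0, 1.569]
wrist_force: [0.0, 0.3, -0.9]
width: 0.0451
```

Call:
step_arm(increments="0 0 2.5 0 0 0; 0 0 2.5 0 0 0; 0 0 1.5 0 0 0; 0 0 0.5 0 0 0; 0 0 0 0 0 0")

```text
time: 21.0
tool_pos: [0.5452, -0.0346, 0.0501]
ee_rot: [-3.14, -0.0, 1.57]
wrist_force: [-1.2, -0.0, -0.7]
width: 0.0456
```

Call:
step_arm(increments="0 0 0 0 0 0; 0 0 0 0 0 0; 0 0 0 0 0 0; 0 0 0 0 0 0")

```text
time: 21.4
tool_pos: [0.5462, -0.0342, 0.0513]
ee_rot: [3.14, 0.0, 1.571]
wrist_force: [0.9, 0.4, -0.9]
width: 0.0456
```

Call:
step_arm(increments="0 0 0.3 0 0 0; 0 0 0.2 0 0 0; 0 0 0 0 0 0; 0 0 0 0 0 0; 0 0 0 0 0 0")

```text
time: 21.9
tool_pos: [0.5457, -0.0342, 0.0455]
ee_rot: [-3.142, -0.0, 1.571]
wrist_force: [0.4, -0.2, -0.3]
width: 0.0454
```

Call:
step_arm(increments="0 0 0.1 0 0 0; 0 0 0 0 0 0; 0 0 0 0 0 0; 0 0 0 0 0 0")

```text
time: 22.3
tool_pos: [0.5457, -0.0342, 0.0446]
ee_rot: [3.142, -0.0, 1.571]
wrist_force: [0.3, -0.2, -0.4]
width: 0.0451
```

Call:
step_arm(increments="0 0 0.05 0 0 0; 0 0 0 0 0 0; 0 0 0 0 0 0; 0 0 -1 0 0 0; 0 0 -4 0 0 0", claw=-0.3)

```text
time: 22.8
tool_pos: [0.542, -0.0336, 0.09]
ee_rot: [-3.131, -0.002, 1.571]
wrist_force: [1.3, -0.6, -0.3]
width: 0.0616
```

Call:
step_arm(increments="0 0 -2 0 0 0; -0.8 -2.6 0 0 0 0; -0.8 -2.6 0 0 0 0; -0.8 -2.6 0 0 0 0; -0.9 -2.7 0 0 0 0")

```text
time: 23.3
tool_pos: [0.4399, -0.0674, 0.1149]
ee_rot: [3.141, 0.0, 1.571]
wrist_force: [-0.4, -0.1, 0.3]
width: 0.0613
```

Call:
step_arm(increments="0 0 0 0 0 0; 0 0 0 0 0 0; 0 0 0 0 0 0; 0 0 0 0 0 0")

```text
time: 23.7
tool_pos: [0.4416, -0.067, 0.1143]
ee_rot: [3.141, -0.0, 1.572]
wrist_force: [0.4, -0.8, 0.1]
width: 0.0615
```

```bash
python3 - <<'E'
from tri import *
a=snapshot("top")[:,:,::-1].copy(); b=snapshot("side")[:,:,::-1].copy(); o=get_obs(); print(o["time"],o["tool_pos"],o["ee_rot"],o["width"],o["wrist_force"])
cv2.imwrite("pics/t6.png",a); cv2.imwrite("pics/s6.png",b)
t0=cv2.imread("pics/top0.png")
print("hole",fit("top",t0,(.5458,-.035),.044,.0165,0)); x,s=fit("top",a,(.5458,-.035),.0485,.023,0,.008); print("ring",x,s,"inner",fit("top",a,x,.052,.015,0))
f=5; c=cv2.resize(a[170:265,165:270],None,fx=f,fy=f,interpolation=cv2.INTER_CUBIC)
for q,z,r,k in((x,.0485,.023,(0,255,0)),((.5458,-.035),.044,.0165,(0,0,255))): cv2.polylines(c,[np.int32((proj("top",[*q,z]+C*r)-[165,170]+.5)*f*8)],True,k,1,cv2.LINE_AA,3)
d=cv2.resize(b[200:340,240:380],(475,475),interpolation=cv2.INTER_CUBIC)
cv2.imwrite("pics/v6.png",cv2.resize(np.hstack([c,d]),None,fx=.8,fy=.8,interpolation=cv2.INTER_AREA))
E
```

```text
23.8 [ 0.44129548 -0.06698374  0.11401801] [-3.14142656e+00 -2.35194410e-04  1.57162130e+00] 0.06092323626765297 [ 0.38139675 -0.11227187  0.04460821]
hole (array([ 0.54572484, -0.03493814]), np.float64(41.822566986083984))
ring [ 0.54014834 -0.0352094 ] 47.95088577270508 inner (array([ 0.54857488, -0.03547076]), np.float64(51.34429931640625))
```

View pics/v6.png

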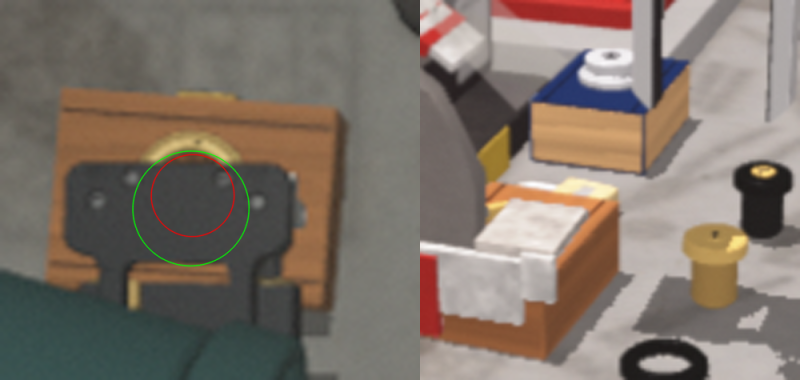

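Call:
step_arm(increments="0 0 3 0 0 0; 0 0 3 0 0 0; 0 0 1.5 0 0 0; 0 0 0.3 0 0 0; 0 0 0 0 0 0")

```text
time: 24.3
tool_pos: [0.4407, -0.067, 0.0358]
ee_rot: [-3.141, -0.0, 1.571]
wrist_force: [0.6, 0.2, 0.0]
width: 0.0613
```

Call:
step_arm(increments="0 0 0 0 0 0; 0 0 0 0 0 0; 0 0 0 0 0 0; 0 0 0 0 0 0; 0 0 0 0 0 0")

```text
time: 24.8
tool_pos: [0.4409, -0.0673, 0.0364]
ee_rot: [3.141, 0.0, 1.571]
wrist_force: [-0.9, 0.2, 0.0]
width: 0.0613
```

Call:
step_arm(increments="0 0 0.38 0 0 0; 0 0 0 0 0 0; 0 0 0 0 0 0; 0 0 0 0 0 0")

```text
time: 25.2
tool_pos: [0.4407, -0.0672, 0.0322]
ee_rot: [-3.142, -0.0, 1.571]
wrist_force: [0.1, -1.0, -0.7]
width: 0.0609
```

Call:
step_arm(increments="0 0 0 0 0 0; 0 0 0 0 0 0; 0 0 0 0 0 0; 0 0 0 0 0 0; 0 0 0 0 0 0", claw=1)

```text
time: 25.7
tool_pos: [0.4406, -0.0672, 0.0323]
ee_rot: [-3.141, -0.0, 1.571]
wrist_force: [-0.1, 0.3, 0.5]
width: 0.0351
```

Call:
step_arm(increments="0 0 0 0 0 0; 0 0 0 0 0 0; 0 0 0 0 0 0; 0 0 0 0 0 0")

```text
time: 26.1
tool_pos: [0.4406, -0.0672, 0.0322]
ee_rot: [-3.141, -0.0, 1.571]
wrist_force: [-0.9, -0.1, 0.3]
width: 0.0352
```

Call:
step_arm(increments="0 0 -1 0 0 0; 0 0 -3 0 0 0; 0 0 -4 0 0 0; 0 0 -3 0 0 0; -3 0 0 0 0 0")

```text
time: 26.6
tool_pos: [0.4442, -0.0964, 0.1486]
ee_rot: [3.13, 0.002, 1.575]
wrist_force: [0.9, -0.2, -0.9]
width: 0.0349
```

Call:
step_arm(increments="-4 0 0 0 0 0; -4 0 0 0 0 0; -4 0 0 0 0 0; 0 0 0 0 0 0; 0 0 0 0 0 0")

```text
time: 27.1
tool_pos: [0.4406, -0.2176, 0.1424]
ee_rot: [3.142, -0.001, 1.569]
wrist_force: [0.1, 0.8, -1.0]
width: 0.0352
```

```bash
python3 - <<'E'
from tri import *
a=snapshot("top")[:,:,::-1].copy(); b=snapshot("side")[:,:,::-1].copy(); o=get_obs(); print(o["time"],o["tool_pos"],o["ee_rot"],o["width"],o["wrist_force"])
cv2.imwrite("pics/t7.png",a); cv2.imwrite("pics/s7.png",b)
x,s=fit("top",a,(.5458,-.035),.0485,.023,0,.008); print("ring",x,s,"inner",fit("top",a,x,.052,.015,0))
f=5; c=cv2.resize(a[170:265,165:270],None,fx=f,fy=f,interpolation=cv2.INTER_CUBIC)
for q,z,r,k in((x,.0485,.023,(0,255,0)),((.5458,-.035),.044,.0165,(0,0,255))): cv2.polylines(c,[np.int32((proj("top",[*q,z]+C*r)-[165,170]+.5)*f*8)],True,k,1,cv2.LINE_AA,3)
d=cv2.resize(b[130:270,280:420],(475,475),interpolation=cv2.INTER_CUBIC)
cv2.imwrite("pics/v7.png",cv2.resize(np.hstack([c,d]),None,fx=.8,fy=.8,interpolation=cv2.INTER_AREA))
E
```

```text
27.2 [ 0.44078936 -0.21630599  0.14237819] [ 3.14144843e+00 -7.84284138e-04  1.57167977e+00] 0.035059143502049084 [ 0.7375341  -0.34224387 -1.73744161]
ring [ 0.55150554 -0.04231198] 51.316261291503906 inner (array([ 0.54804164, -0.03536047]), np.float64(139.40797424316406))
```

View pics/v7.png

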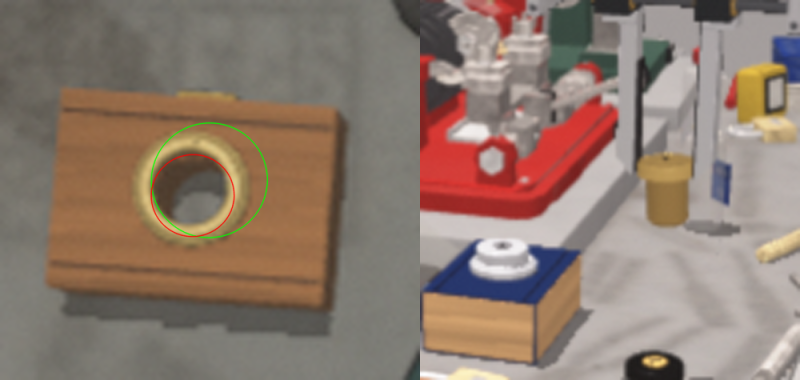

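Call:
step_arm(increments="3.64 2.08 0 0 0 0; 3.64 2.08 0 0 0 0; 3.64 2.08 0 0 0 0; 3.64 2.08 0 0 0 0; 3.64 2.08 0 0 0 0")

```text
time: 27.7
tool_pos: [0.545, -0.0319, 0.1427]
ee_rot: [3.141, -0.0, 1.573]
wrist_force: [0.1, -0.6, -0.8]
width: 0.0349
```

Call:
step_arm(increments="0 0 2 0 0 0; 0 0 2 0 0 0; 0 0 0.5 0 0 0; 0 0 0 0 0 0; 0 0 0 0 0 0")

```text
time: 28.2
tool_pos: [0.5451, -0.0349, 0.0983]
ee_rot: [3.14, 0.0, 1.571]
wrist_force: [0.5, 0.5, -1.8]
width: 0.0349
```

Call:
step_arm(increments="0 0 0 0 0 0; 0 0 0 0 0 0; 0 0 0 0 0 0; 0 0 0 0 0 0")

```text
time: 28.6
tool_pos: [0.5449, -0.0354, 0.0977]
ee_rot: [3.141, -0.0, 1.571]
wrist_force: [1.3, 0.8, -1.5]
width: 0.0352
```

Call:
step_arm(increments="0.1 0 0.5 0 0 0; 0 0 0.5 0 0 0; 0 0 0.3 0 0 0; 0 0 0 0 0 0; 0 0 0 0 0 0")

```text
time: 29.1
tool_pos: [0.5446, -0.0341, 0.084]
ee_rot: [-3.141, -0.0, 1.571]
wrist_force: [0.3, 0.0, -1.0]
width: 0.0346
```

Call:
step_arm(increments="0 0 0.3 0 0 0; 0 0 0.3 0 0 0; 0 0 0.3 0 0 0; 0 0 0 0 0 0")

```text
time: 29.5
tool_pos: [0.5444, -0.0341, 0.0747]
ee_rot: [-3.141, -0.0, 1.571]
wrist_force: [-0.2, 0.3, -1.3]
width: 0.0349
```

Foot is inside the ring with no contact force; continue down to home at about 0.0535.

Call:
step_arm(increments="0 0 0.4 0 0 0; 0 0 0.4 0 0 0; 0 0 0.4 0 0 0; 0 0 0.4 0 0 0; 0 0 0 0 0 0")

```text
time: 30.0
tool_pos: [0.5441, -0.0341, 0.0583]
ee_rot: [-3.14, -0.0, 1.571]
wrist_force: [-0.3, -0.2, -0.7]
width: 0.0348
```

Call:
step_arm(increments="0 0 0.2 0 0 0; 0 0 0.2 0 0 0; 0 0 0 0 0 0; 0 0 0 0 0 0; 0 0 0 0 0 0")

```text
time: 30.5
tool_pos: [0.5448, -0.0342, 0.0554]
ee_rot: [3.141, -0.0, 1.571]
wrist_force: [0.4, 0.3, -1.6]
width: 0.0349
```

Call:
step_arm(increments="0 0 0.17 0 0 0; 0 0 0 0 0 0; 0 0 0 0 0 0; 0 0 0 0 0 0")

```text
time: 30.9
tool_pos: [0.545, -0.0342, 0.0539]
ee_rot: [3.141, 0.0, 1.571]
wrist_force: [0.4, 1.1, -0.9]
width: 0.0348
```

Call:
step_arm(increments="0 0 0 0 0 0; 0 0 0 0 0 0; 0 0 0 0 0 0; 0 0 -1 0 0 0; 0 0 -4 0 0 0", claw=-0.3)

```text
time: 31.4
tool_pos: [0.5411, -0.0336, 0.0995]
ee_rot: [-3.131, -0.002, 1.571]
wrist_force: [0.4, -0.5, -0.4]
width: 0.061
```

Call:
step_arm(increments="0 0 -4 0 0 0; -4 -2.5 0 0 0 0; -4 -2.5 0 0 0 0; -4 -2.5 0 0 0 0; -4 -2.5 0 0 0 0")

```text
time: 31.9
tool_pos: [0.444, -0.1955, 0.1448]
ee_rot: [3.14, 0.001, 1.572]
wrist_force: [0.1, -0.4, 0.5]
width: 0.0612
```

Call:
step_arm(increments="-4 0 0 0 0 0; -4 0 0 0 0 0; -4 0 0 0 0 0; 0 0 0 0 0 0; 0 0 0 0 0 0")

```text
time: 32.4
tool_pos: [0.4446, -0.3147, 0.1439]
ee_rot: [3.141, -0.001, 1.569]
wrist_force: [-0.9, 0.6, -0.1]
width: 0.0614
```

```bash
python3 - <<'E'
from tri import *
a=snapshot("top")[:,:,::-1].copy(); b=snapshot("side")[:,:,::-1].copy(); o=get_obs(); print(o["time"],o["tool_pos"],o["ee_rot"],o["width"],o["wrist_force"])
cv2.imwrite("pics/t8.png",a); cv2.imwrite("pics/s8.png",b)
print("brass head",*fit("top",a,(.547,-.0354),.061,.018,0))
print("chrome head",*fit("top",a,(.5694,-.2815),.061,.018,0))
c=cv2.resize(a[170:310,165:305],(560,560),interpolation=cv2.INTER_CUBIC)
d=cv2.resize(b[190:330,240:380],(560,560),interpolation=cv2.INTER_CUBIC)
cv2.imwrite("pics/v8.png",cv2.resize(np.hstack([c,d]),(800,400),interpolation=cv2.INTER_AREA))
E
```

```text
32.5 [ 0.44491289 -0.31331485  0.14389041] [ 3.14129056e+00 -4.81611672e-04  1.57172327e+00] 0.060869435906170014 [ 0.07266135  0.71976816 -0.42032773]
brass head [ 0.54846933 -0.0342491 ] 72.82625579833984
chrome head [ 0.56940128 -0.28149835] 119.50149536132812
```

View pics/v8.png

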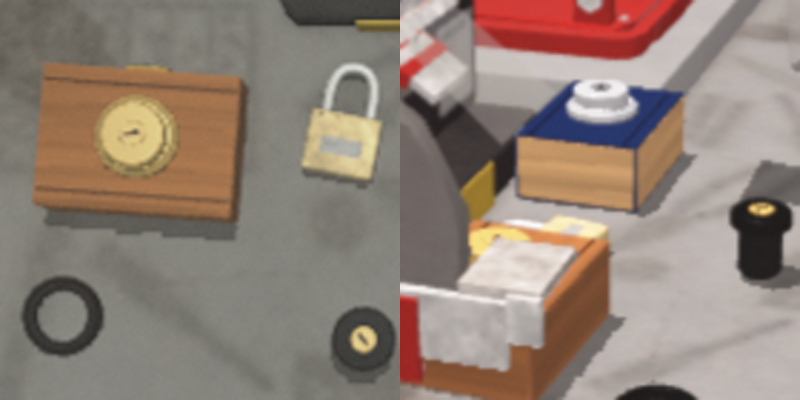

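Call:
step_arm(increments="4 0 0 0 0 0; 4 0 0 0 0 0; 4 0 0 0 0 0; 4 2.5 0 0 0 0; 4 2.5 0 0 0 0", claw=1)

```text
time: 33.0
tool_pos: [0.4947, -0.1112, 0.1444]
ee_rot: [3.14, 0.0, 1.572]
wrist_force: [0.2, -0.9, 0.3]
width: 0.0249
```

Call:
step_arm(increments="4 2.5 0 0 0 0; 4 2.5 0 0 0 0; 0 0 0 0 0 0; 0 0 0 0 0 0; 0 0 2 0 0 0")

```text
time: 33.5
tool_pos: [0.5461, -0.0345, 0.1268]
ee_rot: [3.135, 0.002, 1.572]
wrist_force: [0.1, -0.0, 0.1]
width: 0.0004
```

Call:
step_arm(increments="0 0 2 0 0 0; 0 0 2 0 0 0; 0 0 1 0 0 0; 0 0 0 0 0 0; 0 0 0 0 0 0")

```text
time: 34.0
tool_pos: [0.5448, -0.0348, 0.0744]
ee_rot: [3.141, 0.0, 1.57]
wrist_force: [-0.0, -0.6, -0.1]
width: 0.0006
```

Call:
step_arm(increments="0 0 0 0 0 0; 0 0 0 0 0 0; 0 0 0 0 0 0")

```text
time: 34.3
tool_pos: [0.5452, -0.0343, 0.0745]
ee_rot: [3.14, 0.0, 1.571]
wrist_force: [0.7, -0.1, -0.6]
width: 0.0001
```

Call:
step_arm(increments="0 0 0.4 0 0 0; 0 0 0.4 0 0 0; 0 0 0.3 0 0 0; 0 0 0 0 0 0; 0 0 0 0 0 0")

```text
time: 34.8
tool_pos: [0.5446, -0.0341, 0.0623]
ee_rot: [-3.141, -0.0, 1.571]
wrist_force: [0.1, 0.1, 0.5]
width: 0.0006
```

Call:
step_arm(increments="0 0 0.1 0 0 0; 0 0 0 0 0 0; 0 0 0 0 0 0")

```text
time: 35.1
tool_pos: [0.5448, -0.0342, 0.0616]
ee_rot: [3.141, -0.0, 1.571]
wrist_force: [0.2, -0.4, 0.1]
width: 0.0009
```

Call:
step_arm(increments="0 0 0.1 0 0 0; 0 0 0 0 0 0; 0 0 0 0 0 0")

```text
time: 35.4
tool_pos: [0.5449, -0.0342, 0.0613]
ee_rot: [3.141, 0.0, 1.571]
wrist_force: [-1.8, 0.1, 5.8]
width: 0.0005
```

Call:
step_arm(increments="0 0 -1 0 0 0; 0 0 -4 0 0 0; 0 0 -4 0 0 0; -4 -2.5 0 0 0 0; -4 -2.5 0 0 0 0")

```text
time: 35.9
tool_pos: [0.4957, -0.1147, 0.153]
ee_rot: [3.137, 0.002, 1.574]
wrist_force: [0.1, -0.1, -0.9]
width: 0.0001
```

Call:
step_arm(increments="-4 -2.5 0 0 0 0; -4 -2.5 0 0 0 0; 0 0 0 0 0 0; 0 0 0 0 0 0; 0 0 0 0 0 0")

```text
time: 36.4
tool_pos: [0.4453, -0.1934, 0.1507]
ee_rot: [3.141, -0.001, 1.572]
wrist_force: [0.6, -0.6, -0.9]
width: 0.0004
```

```bash
python3 - <<'E'
from tri import *
a=snapshot("top")[:,:,::-1].copy(); b=snapshot("side")[:,:,::-1].copy(); o=get_obs(); print(o["time"],o["tool_pos"],o["width"],o["wrist_force"])
for k,p,z,r in(("brass head",(.5485,-.0343),.061,.018),("chrome head",(.5694,-.2815),.061,.018),("kR",(.4465,.0128),.0045,.023),("kC",(.4345,-.1628),.04,.018)): print(k,*fit("top",a,p,z,r,0))
cv2.imwrite("pics/t9.png",a); cv2.imwrite("pics/v9.png",np.hstack([a[160:360,150:450],b[160:360,230:430]]))
E
```

```text
36.5 [ 0.44548114 -0.19299035  0.15056046] 0.0002802583387124124 [-0.14060472  1.21208548  0.20234241]
brass head [ 0.54841204 -0.03420737] 71.0733642578125
chrome head [ 0.56940139 -0.28150214] 118.82028198242188
kR [0.44652092 0.0133005 ] 119.64917755126953
kC [ 0.4354957  -0.16742997] 2.8168258666992188
```

View pics/v9.png

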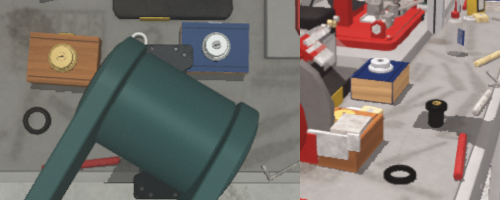

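The picture shows both heads sitting on their rings. The black ring and black cylinder are standing where they were; the arm hides the cylinder from above, but it shows in the side view. Nothing is touching the arm, so I'm handing the job in.

```bash
python3 -c "
from bench import *
print(close_job())"
```

```text
the job is handed in; nothing more can be done
None
```

Both door pieces are fitted, and I handed the job in at about 36.5 s of the 109 s allowed. The chrome ring and cylinder are on the blue piece and the brass ring and cylinder on the oak piece. On each, the ring went down first and the cylinder went through it without contact force.

**Last checks**
- **Brass:** pressing lightly on the head met it at 61.3 mm with about 6 N. Fully home would be 61 mm.
- **Chrome:** I did not touch-test this one. The two cameras put the head top 12.6 mm above the ring's side edge, where 12.5 mm is expected.
- **Black parts:** the ring measured where it started. The arm hid the black cylinder from the top camera at the end, so that fit failed; the side picture shows it standing in place.

**Off-centre and disagreeing readings**
- **Centring:** the rings lie about 1.5 mm (chrome) and 2 mm (brass) off the hole centres, and the heads about 3 mm off by the top camera. This is within the clearances.
- **Cameras:** the side camera disagreed with the top one by a steady 4 to 7 mm, so I went by the top camera and the arm's own readings.
- **Brass ring edge:** the outer-edge fit failed on the oak for lack of contrast, so I used its bore instead.

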